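Line up the bushings and lock the slide bar

TASK

Slide the fixture's bar forward by its knob until it pins all three white bushings in one straight row, standing snug against the fixed fence. Then flip the cam lever over until it lies flat, so that the bar is locked there. Leave the other things on the bench where they are.

Things in the scene. Friction and masses are not known exactly. Their poses are not given: they have to be found in the camera images.
- fixture: Lining-up fixture fixed to the bench: steel base plate 245 (x) by 220 (y) by 10 mm, top at z = 10 mm. Origin on its underside (the plate spans x = -135 to +110 mm, y = -110 to +110 mm). Its x axis is the slide direction, from the cam lever towards the fixed fence; z up. All fixture dimensions below are in this frame.
- fence_face (a point): Foot of the middle of the fixed fence's straight face, which looks to fixture -x; at fixture (85, 0, 10) mm, axes as the fixture's. The fence is 200 mm long in y, 18 mm high, 20 mm thick.
- bar (a joint): Slide of the aluminium bar along fixture +x, in m: 0 fully back, 0.060 when its front face has pinned 30 mm parts against the fence. About 2 N to slide. The bar is 200 mm long in y, 20 mm thick in x, from z = 12 to 32 mm; its middle is at fixture x = -15 mm + joint. The flat lever grips its stem.
- knob_top (a point): Centre of the top of the bar's upright black push knob: 18 mm diameter, 26 mm high, on a 12 mm neck of 10 mm, standing on the middle of the bar; the top is at z = 68 mm.
- lever (a joint): Cam lever angle, rad: 0 upright (free), gripping the bar from about 0.5 on, growing as its end swings towards fixture -y, 1.57 lying flat (locked, stop at 1.60). It stands free at the start, somewhere between -0.35 and 0.25, and stays where it is left; about 3 N at the end moves it.
- lever_pivot (a point): Pivot of the cam lever, at fixture (-105, 0, 38.5) mm; its axis runs along fixture x. Two ears hold the pin (x = +-25 mm about it, y = +-17 mm, up to z = 50 mm).
- lever_end (a point): Centre of the 20 mm ball at the end of the black cam lever's 14 mm round handle, 75 mm from the pivot.
- bushing0: White plastic bushing, the one nearest fixture -y: ring 30 mm outside, 16 mm bore, 25 mm high, standing loose on the base plate between bar and fence. Origin at the centre of its underside.
- bushing1: White plastic bushing, the one in the middle: ring 30 mm outside, 16 mm bore, 25 mm high, standing loose on the base plate between bar and fence. Origin at the centre of its underside.
- bushing2: White plastic bushing, the one nearest fixture +y: ring 30 mm outside, 16 mm bore, 25 mm high, standing loose on the base plate between bar and fence. Origin at the centre of its underside.
- gear: Black toothed gear blank, 65 mm across, 20 mm high; bystander. Origin at its underside, in the middle.
- cap: Blue bottle cap, 30 mm across, 14 mm high, lying on the base plate beside the lever; bystander. Origin at its underside, in the middle.
- puller: Squat aluminium sprue puller, 48 mm across, 37 mm high; bystander. Origin at its underside, in the middle.
- scraper: Chrome hand scraper, 155 mm long along its x, 12 mm high; bystander. Origin at its underside, in the middle.
- socket: Steel bayonet socket on a 60 mm square foot, 40 mm high; bystander. Origin at its underside, in the middle.
- handle: Grey tool handle lying along its x, 108 mm long, 26 mm thick; bystander. Origin at its underside, in the middle.

How it is judged (in metres and radians):
On the way:
1. the bar pins the three bushings in a row against the fence while the lever is still up (x of bushing0 in the frame of fence_face between -0.0185 and -0.0115 m and y of bushing0 in the frame of fence_face between -0.1 and 0.1 m and angle between each of bushing0, bushing1, bushing2's own z axis and vertical below 0.12 rad and x of bushing1 in the frame of fence_face between -0.0185 and -0.0115 m and y of bushing1 in the frame of fence_face between -0.1 and 0.1 m and x of bushing2 in the frame of fence_face between -0.0185 and -0.0115 m and y of bushing2 in the frame of fence_face between -0.1 and 0.1 m and value of joint bar above 0.057 m and value of joint lever below 1 rad), for 0.2 s.
At the end, for the whole second after the job is handed in: All three bushings stand upright (within 0.12 rad) and at rest between bar and fence, centres 15 mm +-3.5 mm from the fence face and within its length; the bar's joint is above 0.057 m (at most 3 mm of slack) and the lever's above 1.40 rad (x of bushing0 in the frame of fence_face between -0.0185 and -0.0115 m and y of bushing0 in the frame of fence_face between -0.1 and 0.1 m and angle between each of bushing0, bushing1, bushing2's own z axis and vertical below 0.12 rad and x of bushing1 in the frame of fence_face between -0.0185 and -0.0115 m and y of bushing1 in the frame of fence_face between -0.1 and 0.1 m and x of bushing2 in the frame of fence_face between -0.0185 and -0.0115 m and y of bushing2 in the frame of fence_face between -0.1 and 0.1 m and value of joint bar above 0.057 m and value of joint lever above 1.4 rad and linear speed of each of bushing0, bushing1, bushing2 below 0.02 m/s); the robot touches nothing.
It fails at once if a bystander (gear blank, cap, puller, scraper, socket or handle) is shifted by more than 30 mm (distance of any of gear, cap, puller, scraper, socket, handle from where it was at the start of the episode above 0.03 m).
It also fails if it takes over 51 s, if anything falls off the work surface, if the arm or the gripper's body presses on something with over 40 N, if the wrist force passes 120 N, or if a joint passes its speed limit or range.

ROBOT

A 7-joint arm with a two-finger parallel gripper is mounted at the origin on the work surface. World frame = base frame: x ahead of the robot, y to its left, z up, the work surface at z = 0. Lengths are in m, angles in degrees, forces in N, time in s.
With the tool pointing down it reaches from about 0.425 to 0.875 m from the base axis. Payload 4.7 kg.
Tool frame: the origin (TCP) lies on the centre line of the jaws, within the pads' length; the fingertips stand 17 mm ahead of it and the grasp point (between the pads) lies 2 mm behind it; z points along the fingers, y is the line along which they close (so a half turn about z gives the same grasp; the last joint's range is limited). The gripper opens to 87 mm and grips with 3 to 60 N. Pads are 19 mm wide; open, the fingers measure 117 mm over their backs; the gripper's body (75 mm by 190 mm) begins 51 mm behind the grasp point.
Start: joints at [74.318, 18.392, -4.016, 83.108, 1.295, 78.541, -3.26], TCP at [0.184, -0.623, 0.24] pointing down, gripper open.
Joint ranges: [-163.93, 163.93], [-17.29, 119.83], [-79.2, 71.16], [3.27, 140.29], [-89.18, 269.18], [5.43, 117.66], [-154.24, 154.24]. Speed limits (degrees/s): [147.25, 147.25, 180, 180, 180, 180, 180].

INTERFACE

Orientations are given as [roll, pitch, yaw] about the fixed x, y, z axes, in that order (R = Rz(yaw) Ry(pitch) Rx(roll)).
In Python, from cell import env, read_camera gives the robot as it stands.
- The arm moves only by the shell command python3 -m jog 'ROWS' [FORCE]. ROWS is JSON, a list of rows, each a list of 5 numbers: the opening, from 0 (shut) to 1 (fully open), then the shift along the tool's x, y, z each as a share of 0.02 m, from -1 to 1, then the turn about the tool's z as a share of 45 degrees, from -1 to 1. In form: [[gripper, x, y, z, yaw], ...]. A call has 1 to 12 rows; each row shifts and turns the commanded pose from where the row before left it, along the tool's axes as they then stand; what a row does not reach is not made up. A row lasts 1/12 s, in which the tool goes at most 41.7 mm and 7.16 degrees, less where a joint would pass 70% of its speed; a pose out of reach is approached as far as the arm can. A call with a number of a shift or a turn outside -1 to 1 is refused whole. A call with a gripper value outside its range is refused whole. The fingers move at their own pace and stop on an object; FORCE is the grip in N (left out, the last holds). Time passes only in rows, so rows that do not move let the fingers close. It gives the time, the measured TCP pose, the force, the opening and the grip force at its end, in the units of the state.
- env.get_obs(): the state, without advancing time (a new reading comes with each control period).
- read_camera(name): name is "scene" or "top" or "wrist"; returns a dict with "color" (480x640x3 uint8, red, green, blue), "range_z" (480x640 float32, m along the optical axis (not along the pixel's ray), 0 where there is no reading), "mtx" (3x3 intrinsics, pixels), "world_from_camera" (4x4, takes a point from camera to world coordinates); the wrist camera has in their place "T_tool_cam" (4x4, takes a point from camera to tool coordinates, whose origin is the TCP and whose axes are the flange's). Camera axes: x right, y down, z forward; pixel columns grow to the right and rows downward; lengths in m; the calibration is good to about 2 mm. A picture is of the moment at which its call begins: read the wrist's pose just before it.
- env.sign_off(): hands the job in; it is judged then, once.
The state is a dict: "time_s": time; "qpos": joint angles; "joint_velocities": joint speeds; "effort": joint torques, N m; "tool_pos": TCP position; "tool_rot": TCP orientation; "force": force on the tool from outside, world axes, zero at the start; "wrist_torque": the same for the moment, N m; "grip_width": finger opening in m; "grasp_force": force on a finger pad.
Only numpy, scipy, OpenCV 4.12 (cv2) and the standard library are available. Lean on these libraries where they do the work, as an engineer would, in place of code of your own. Each camera call takes 0.05 s, during which the arm holds its last target. There are 200 camera calls.

## Working session

There is one attempt and no reset: what is moved stays moved. The work goes in short steps, Python scripts to look and compute and a shell command to move; the robot and the scene stay as the last step left them, time stands still between calls to the robot, and variables do not carry over. Pictures are saved under pics/ and viewed, at most 10 in all, crops included, and the job is handed in when it is done.

```bash
mkdir -p pics; python3 - <<'E'
from cell import env, read_camera
import cv2, numpy as np
o=env.get_obs(); print({k:np.round(v,3) for k,v in o.items()})
for n in ("scene","top"):
    c=read_camera(n); cv2.imwrite(f"pics/{n}0.png",c["color"][:,:,::-1]); np.savez(f"pics/{n}0.npz",**c)
    print(n,np.round(c["mtx"],1).tolist(),np.round(c["world_from_camera"],3).tolist(),(c["range_z"]>0).mean())
E
```

```text
{'time_s': np.float64(0.0), 'qpos': array([74.318, 18.439, -4.016, 83.175,  1.296, 78.54 , -3.259]), 'joint_velocities': array([-0.08 ,  0.027,  0.071, -0.017, -0.008,  0.105, -0.012]), 'effort': array([-0.0000e+00, -4.9129e+01, -4.0400e-01, -3.1253e+01, -6.4000e-02,
        4.4000e-02,  0.0000e+00]), 'tool_pos': array([ 0.184, -0.623,  0.238]), 'tool_rot': array([-1.79891e+02,  7.00000e-03,  1.64940e+01]), 'force': array([0.118, 0.346, 0.276]), 'wrist_torque': array([ 0.034,  0.049, -0.015]), 'grasp_force': np.float64(0.0), 'grip_width': np.float64(0.087)}
scene [[544.8, 0.0, 316.6], [0.0, 544.8, 244.9], [0.0, 0.0, 1.0]] [[-0.776, 0.503, -0.381, 0.913], [0.631, 0.61, -0.48, 0.436], [-0.009, -0.613, -0.79, 0.939], [0.0, 0.0, 0.0, 1.0]] 0.9960026041666666
top [[434.6, 0.0, 321.9], [0.0, 434.6, 243.9], [0.0, 0.0, 1.0]] [[-0.038, -0.979, 0.202, 0.334], [-0.999, 0.037, -0.01, -0.091], [0.002, -0.202, -0.979, 1.066], [0.0, 0.0, 0.0, 1.0]] 0.9960384114583334
```

View pics/scene0.png

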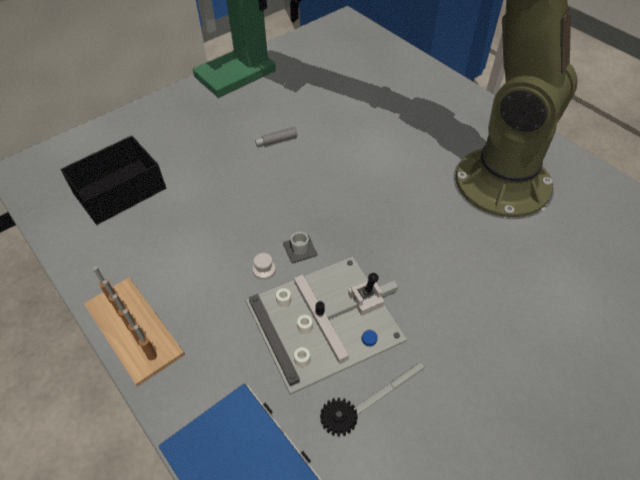

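View pics/top0.png

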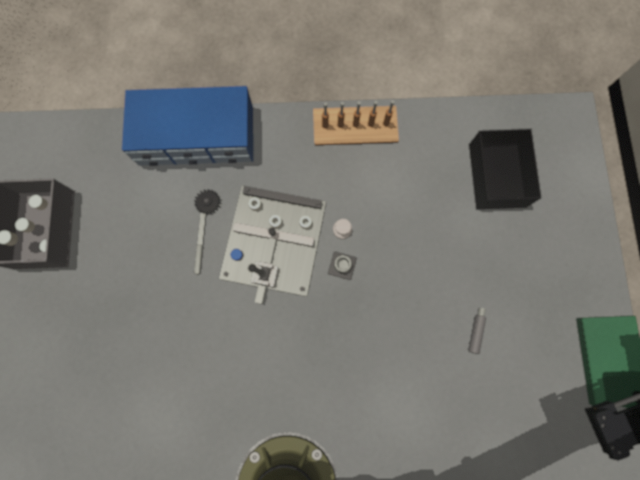

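```bash
cat > h.py <<'E'
import numpy as np, cv2
def cast(c,uv,z):
    uv=np.atleast_2d(np.asarray(uv,float)); K=c["mtx"]; T=c["world_from_camera"]
    d=np.c_[(uv[:,0]-K[0,2])/K[0,0],(uv[:,1]-K[1,2])/K[1,1],np.ones(len(uv))]@T[:3,:3].T
    return T[:3,3]+d*((z-T[2,3])/d[:,2])[:,None]
def cloud(c):
    v,u=np.mgrid[:480,:640]; K=c["mtx"]; T=c["world_from_camera"]; r=c["range_z"]
    p=np.stack([(u-K[0,2])/K[0,0]*r,(v-K[1,2])/K[1,1]*r,r],-1)
    return p@T[:3,:3].T+T[:3,3]
E
python3 - <<'E'
from h import *
ims=[]
for n,(x0,y0) in (("scene",(235,235)),("top",(190,170))):
    c=dict(np.load(f"pics/{n}0.npz")); P=cloud(c); col=c["color"]
    w,h=(190,165) if n=="scene" else (175,150)
    ims.append(cv2.resize(cv2.cvtColor(col[y0:y0+h,x0:x0+w],cv2.COLOR_RGB2BGR),(400,340),interpolation=cv2.INTER_CUBIC))
    # plate by height in the cloud
    reg=np.zeros((480,640),bool); reg[y0:y0+h,x0:x0+w]=1
    hsv=cv2.cvtColor(col,cv2.COLOR_RGB2HSV)
    m=reg&(P[...,2]>.006)&(P[...,2]<.07)
    nl,L,st,ce=cv2.connectedComponentsWithStats(m.astype(np.uint8))
    i=1+np.argmax(st[1:,4]); q=P[L==i]; print(n,"comp",st[i])
    r=cv2.minAreaRect((q[(q[:,2]<.014)][:,:2]*1000).astype(np.float32)); print("plate rect",r, "z med",np.median(q[q[:,2]<.014][:,2]))
    k=m&(P[...,2]>.055); 
    nl,L,st,ce=cv2.connectedComponentsWithStats(k.astype(np.uint8))
    for j in range(1,nl):
        if st[j,4]>4: q=P[L==j]; print("high",ce[j].round(1),st[j,4],q.mean(0).round(4),q[:,2].max().round(4))
    b=reg&(hsv[...,0]>100)&(hsv[...,0]<125)&(hsv[...,1]>150); v,u=np.nonzero(b); print("cap",cast(c,[u.mean(),v.mean()],.024))
    wm=(reg&(hsv[...,2]>200)).astype(np.uint8)
    nl,L,st,ce=cv2.connectedComponentsWithStats(wm)
    for j in range(1,nl):
        if st[j,4]>15: print("white",ce[j].round(1),st[j,4],cast(c,ce[j],.035).round(4))
cv2.imwrite("pics/crop0.png",np.hstack(ims))
E
```

```text
scene comp [  246   256   161   138 12601]
plate rect ((549.215087890625, 25.464675903320312), (222.52394104003906, 285.9017028808594), 76.82508087158203) z med 0.010437810153342553
high [366.8 289.6] 37 [0.4841 0.0483 0.0613] 0.0698
high [319.6 306.3] 86 [0.5787 0.0212 0.0648] 0.0695
cap [[0.64406039 0.08751041 0.024     ]]
white [283.5 294.6] 37 [[ 0.6052 -0.0585  0.035 ]]
white [304.3 321. ] 40 [[0.6103 0.0138 0.035 ]]
white [301.6 354.5] 45 [[0.6572 0.0651 0.035 ]]
top comp [ 219  185  107  119 8216]
plate rect ((551.0382690429688, 24.679962158203125), (220.08778381347656, 283.4112243652344), 76.83301544189453) z med 0.009388705074235726
high [271.  230.5] 48 [0.577  0.0177 0.0664] 0.0699
high [261.3 272.1] 21 [0.4794 0.0425 0.0604] 0.0688
cap [[nan nan nan]]<stdin>:18: RuntimeWarning: Mean of empty slice.
  ret = ret.dtype.type(ret / rcount)
```

View pics/crop0.png

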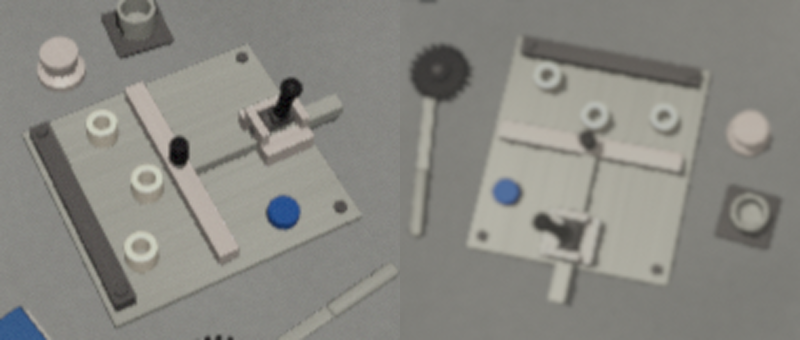

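```bash
python3 - <<'E'
from h import *
ex=np.array([np.cos(np.radians(-13.2)),np.sin(np.radians(-13.2))]); ey=np.array([-ex[1],ex[0]])
for n in ("scene","top"):
    c=dict(np.load(f"pics/{n}0.npz")); P=cloud(c); hsv=cv2.cvtColor(c["color"],cv2.COLOR_RGB2HSV)
    near=(abs(P[...,0]-.56)<.2)&(abs(P[...,1]-.02)<.17)
    F=np.stack([(P[...,:2]-[.5816,.0177])@ex,(P[...,:2]-[.5816,.0177])@ey,P[...,2]],-1)*1000
    k=near&(F[...,2]>70)&(F[...,0]<-50); print(n,"lever z>70",k.sum(),F[k].round(0)[::4].tolist())
    k=near&(F[...,2]>58)&(F[...,0]>-50); v,u=np.nonzero(k); print("knob",F[k].mean(0),np.ptp(F[k],0))
    k=near&(F[...,2]>23)&(F[...,0]>70)&(hsv[...,2]<110); print("fence",[np.percentile(F[k][:,i],[2,50,98]).round(1) for i in range(3)])
    k=near&(abs(F[...,2]-10)<3)&(abs(F[...,1])>40); print("plate",[np.percentile(F[k][:,i],[.5,99.5]).round(1) for i in range(2)])
    k=near&(F[...,2]>28)&(F[...,2]<36)&(abs(F[...,0]+5)<40)&(abs(F[...,1])<110)&(abs(F[...,1])>15);
    print("bar",k.sum(),[np.percentile(F[k][:,i],[2,50,98]).round(1) for i in range(2)])
    m=(hsv[...,2]>195)&near
    nl,L,st,ce=cv2.connectedComponentsWithStats(m.astype(np.uint8))
    print("bush",[F[L==j].mean(0).round(0).tolist() for j in range(1,nl) if st[j,4]>15])
    g=(hsv[...,0]>45)&(hsv[...,0]<85)&(hsv[...,1]>100)&(P[...,2]>.01); print("green",g.sum(),np.percentile(P[g],[1,99],axis=0).round(3).tolist())
    t=(P[...,2]>.12)&(P[...,0]>.3)&(P[...,0]<.75)&(P[...,1]<.2)&(P[...,1]>-.7)
    print("tall in path",t.sum(), np.percentile(P[t],[1,99],axis=0).round(3).tolist() if t.sum() else "")
E
```

```text
scene lever z>70 147 [[-106.0, 9.0, 120.0], [-103.0, 10.0, 120.0], [-109.0, 14.0, 121.0], [-102.0, 12.0, 120.0], [-107.0, 18.0, 124.0], [-98.0, 12.0, 119.0], [-104.0, 16.0, 120.0], [-110.0, 19.0, 121.0], [-99.0, 16.0, 121.0], [-105.0, 21.0, 123.0], [-114.0, 21.0, 117.0], [-100.0, 19.0, 121.0], [-107.0, 22.0, 119.0], [-96.0, 15.0, 115.0], [-101.0, 20.0, 118.0], [-109.0, 22.0, 115.0], [-96.0, 19.0, 116.0], [-101.0, 24.0, 120.0], [-111.0, 23.0, 113.0], [-98.0, 23.0, 116.0], [-105.0, 25.0, 115.0], [-100.0, 11.0, 97.0], [-101.0, 23.0, 112.0], [-106.0, 27.0, 114.0], [-100.0, 18.0, 103.0], [-104.0, 25.0, 110.0], [-99.0, 16.0, 98.0], [-105.0, 20.0, 99.0], [-100.0, 12.0, 88.0], [-103.0, 20.0, 97.0], [-100.0, 12.0, 84.0], [-105.0, 19.0, 90.0], [-100.0, 13.0, 83.0], [-107.0, 16.0, 82.0], [-102.0, 14.0, 79.0], [-99.0, 11.0, 74.0], [-106.0, 15.0, 75.0]]
knob [-3.69394337  1.95924625 66.83060035] [16.83676861 18.12100683 14.01006087]
fence [array([ 85.3,  94.8, 104. ]), array([-91.5,  11. ,  98.7]), array([24.3, 28.5, 33.2])]
plate [array([-134.1,  108.4]), array([-172.7,  182.1])]
bar 831 [array(
[... 595 characters left out ...]
21.0], [-105.0, 7.0, 102.0], [-100.0, 3.0, 76.0], [-111.0, 15.0, 114.0], [-109.0, 7.0, 111.0], [-104.0, 3.0, 85.0], [-114.0, 17.0, 116.0], [-110.0, 11.0, 101.0], [-107.0, 4.0, 88.0], [-111.0, 12.0, 89.0], [-109.0, 4.0, 84.0], [-111.0, 10.0, 74.0], [-109.0, 2.0, 71.0]]
knob [-4.29634967 -0.96375251 66.67177863] [16.87692732 15.47848013 10.62912624]
fence [array([ 85.2,  94. , 103.4]), array([-96. ,  -4.4,  90.3]), array([23.5, 27.3, 32.6])]
plate [array([-133.4,  100.1]), array([-178.6,  180. ])]
bar 562 [array([-13.2,  -3.1,  31.9]), array([-96.4, -18.4,  95.8])]
bush []
green 661 [[0.168, -0.828, 0.027], [0.31, -0.711, 0.151]]
tall in path 1234 [[0.334, -0.091, 0.121], [0.48, 0.054, 1.066]]
```

```bash
python3 -m jog '[[0.6,0.8,-1,0,0],[0.6,0.8,-1,0,0],[0.6,0.8,-1,0,0],[0.6,0.8,-1,0,0],[0.6,0.8,-1,0,0],[0.6,0.8,-1,0,0],[0.6,0.8,-1,0,0],[0.6,0.8,-1,0,0],[0.6,0.8,-1,0,0],[0.6,0.8,-1,0,0],[0.6,0.8,-1,0,0],[0.6,0.8,-1,0,0]]' 40
```

```text
time_s: 1.1
tool_pos: [0.3005, -0.3372, 0.2392]
tool_rot: [-180.0, 0.0, 16.5]
force: [-0.5, 0.1, 0.1]
grip_width: 0.0522
grasp_force: 0.0
```

```bash
python3 -m jog '[[0.6,0,0,0,0.132],[0.6,0,0,0,0.132],[0.6,0,0,0,0.132],[0.6,0,0,0,0.132],[0.6,0,0,0,0.132],[0.6,0.5,-1,0,0],[0.6,0.5,-1,0,0],[0.6,0.5,-1,0,0],[0.6,0.5,-1,0,0],[0.6,0.5,-1,0,0],[0.6,0.5,-1,0,0],[0.6,0.5,-1,0,0]]'; python3 -m jog '[[0.6,0.5,-1,0,0],[0.6,0.5,-1,0,0],[0.6,0.5,-1,0,0],[0.6,0.5,-1,0,0],[0.6,0.5,-1,0,0],[0.6,0.5,-1,0,0],[0.6,0.5,-1,0.3,0],[0.6,0.5,-1,0.5,0],[0.6,0.5,-1,0.6,0],[0.6,0.5,-1,0.6,0],[0,0.5,-1,0,0],[0.5,0.43,-1,0,0]]'
```

```text
time_s: 2.1
tool_pos: [0.4009, -0.2173, 0.2393]
tool_rot: [180.0, 0.0, -13.2]
force: [0.6, 0.6, -0.1]
grip_width: 0.0523
grasp_force: 0.0
time_s: 3.1
tool_pos: [0.5707, -0.0112, 0.198]
tool_rot: [180.0, 0.1, -13.2]
force: [0.1, -0.9, 0.6]
grip_width: 0.0463
grasp_force: 0.0
```

```bash
python3 -m jog '[[0.6,0,-0.8,0,0],[0.6,0,-0.75,0,0],[0.6,0,0,0,0],[0.6,0,0,0,0]]'; python3 - <<'E'
from cell import env, read_camera
import cv2,numpy as np
c=read_camera("wrist"); np.savez("pics/w1.npz",**c); cv2.imwrite("pics/w1.png",c["color"][:,:,::-1])
print(c["mtx"].round(1).tolist(),c["T_tool_cam"].round(3).tolist())
E
```

```text
time_s: 3.43
tool_pos: [0.5776, 0.0189, 0.1991]
tool_rot: [180.0, 0.1, -13.1]
force: [0.0, -0.4, 0.5]
grip_width: 0.0521
grasp_force: 0.0
[[365.7, 0.0, 323.0], [0.0, 365.7, 241.9], [0.0, 0.0, 1.0]] [[-0.001, -0.962, -0.274, 0.075], [1.0, -0.001, -0.0, 0.001], [0.0, -0.274, 0.962, -0.145], [0.0, 0.0, 0.0, 1.0]]
```

View pics/w1.png

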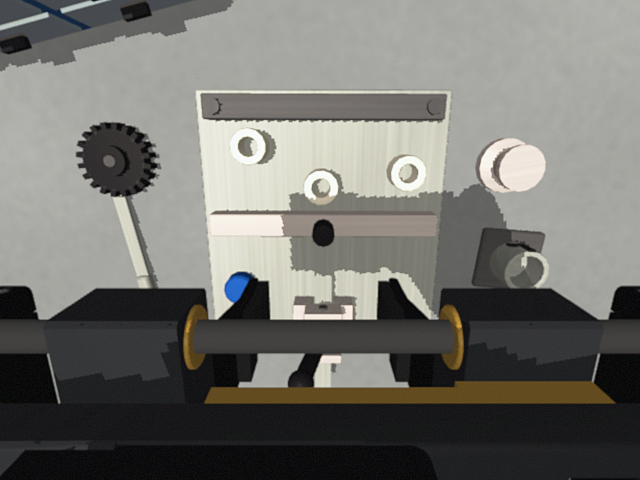

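```bash
python3 -m jog '[[0.6,0,0,1,0],[0.6,0,0,1,0],[0.6,0,0,1,0],[0.6,0,0,1,0],[0.6,0,0,1,0],[0.6,0,0,1,0],[0.6,0,0,0.8,0],[0.6,0,0,0,0],[0,0,0,0,0],[0,0,0,0,0],[0,0,0,0,0],[0,0,0,0,0]]' 30; python3 -m jog '[[0,0,0,0,0],[0,0,0,0,0],[0,0,0,0,0],[0,0,0,0,0]]'
```

```text
time_s: 4.48
tool_pos: [0.5789, 0.0181, 0.0649]
tool_rot: [-180.0, -0.1, -13.2]
force: [0.6, 0.1, -0.4]
grip_width: 0.0332
grasp_force: 0.0
time_s: 4.82
tool_pos: [0.5784, 0.0189, 0.0641]
tool_rot: [-180.0, -0.1, -13.2]
force: [0.1, 1.3, 3.5]
grip_width: 0.0173
grasp_force: 30.0
```

```bash
python3 -m jog '[[0,0.25,0,0,0],[0,0.25,0,0,0],[0,0.25,0,0,0],[0,0.25,0,0,0],[0,0.25,0,0,0],[0,0.25,0,0,0],[0,0.25,0,0,0],[0,0.25,0,0,0],[0,0,0,0,0]]'; python3 -m jog '[[0,0.1,0,0,0],[0,0.1,0,0,0],[0,0.1,0,0,0],[0,0,0,0,0],[0,0,0,0,0]]'
```

```text
time_s: 5.57
tool_pos: [0.619, 0.0093, 0.0641]
tool_rot: [-179.9, -0.1, -13.2]
force: [2.5, 1.2, 3.9]
grip_width: 0.017
grasp_force: 30.0
time_s: 5.98
tool_pos: [0.6236, 0.0082, 0.0641]
tool_rot: [-180.0, -0.1, -13.2]
force: [-0.2, 1.2, 5.2]
grip_width: 0.0173
grasp_force: 30.0
```

```bash
for i in 1 ; do python3 -m jog '[[0,0.1,0,0,0],[0,0,0,0,0],[0,0,0,0,0]]'; python3 -m jog '[[0,0.1,0,0,0],[0,0,0,0,0],[0,0,0,0,0]]'; done
```

```text
time_s: 6.23
tool_pos: [0.6254, 0.0078, 0.0641]
tool_rot: [-180.0, -0.1, -13.2]
force: [-0.5, 1.5, 5.5]
grip_width: 0.0173
grasp_force: 30.0
time_s: 6.48
tool_pos: [0.6264, 0.0075, 0.064]
tool_rot: [-180.0, 0.1, -13.2]
force: [-3.9, 2.6, 7.6]
grip_width: 0.0172
grasp_force: 30.0
```

```bash
python3 -m jog '[[0,0.1,0,0,0],[0,0,0,0,0],[0,0,0,0,0]]'; python3 -m jog '[[0,0.1,0,0,0],[0,0,0,0,0],[0,0,0,0,0],[0,0,0,0,0]]'; python3 - <<'E'
from cell import read_camera
import cv2,numpy as np
c=read_camera("wrist"); cv2.imwrite("pics/w2.png",c["color"][:,:,::-1])
c=read_camera("scene"); np.savez("pics/scene2.npz",**c); cv2.imwrite("pics/s2.png",cv2.resize(c["color"][235:400,235:425,::-1],(600,520),interpolation=cv2.INTER_CUBIC))
E
```

```text
time_s: 6.73
tool_pos: [0.6266, 0.0075, 0.064]
tool_rot: [179.9, 0.3, -13.2]
force: [-7.1, 2.3, 11.1]
grip_width: 0.0173
grasp_force: 30.0
time_s: 7.07
tool_pos: [0.6268, 0.0075, 0.064]
tool_rot: [179.9, 0.5, -13.2]
force: [-13.0, 3.0, 15.8]
grip_width: 0.017
grasp_force: 30.0
```

View pics/w2.png

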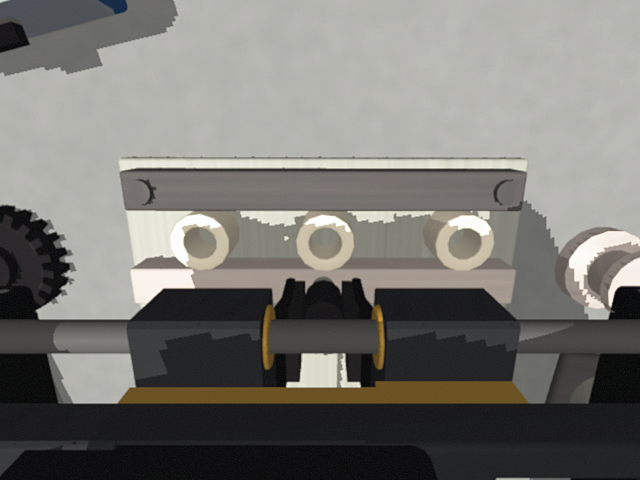

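```bash
python3 -m jog '[[0.5,0,0,0,0],[0.5,0,0,0,0],[0.5,0,0,0,0],[0.5,0,0,0,0],[0.5,0,0,-0.5,0],[0.5,0,0,-1,0],[0.5,0,0,-1,0],[0.5,0,0,-1,0],[0.5,0,0,-1,0],[0.5,0,0,-0.5,0],[0,0,0,0,0]]'; python3 -m jog '[[0,-0.3,-0.6,0,0],[0,-0.7,-0.7,0,0],[0,-1,-0.7,0,0],[0,-1,-0.75,0,0],[0,-1,0,0,0],[0,-1,0,0,0],[0,-1,0,0,0],[0,-1,0,0,0],[0,-0.6,0,0,0],[0,0,0,0,0],[0,0,0,0,0]]'; python3 - <<'E'
from cell import env
import numpy as np
o=env.get_obs();a=np.radians(-13.2);d=np.array(o["tool_pos"][:2])-[.5816,.0177]
print(d@[np.cos(a),np.sin(a)],d@[-np.sin(a),np.cos(a)],o["tool_pos"][2],o["grip_width"])
E
```

```text
time_s: 8.08
tool_pos: [0.6324, 0.0062, 0.1667]
tool_rot: [-180.0, -0.3, -13.2]
force: [0.6, -0.1, -0.7]
grip_width: 0.0416
grasp_force: 0.0
time_s: 9.0
tool_pos: [0.4936, 0.0954, 0.1626]
tool_rot: [179.9, 0.1, -13.1]
force: [0.0, -0.1, 0.4]
grip_width: 0.0003
grasp_force: 0.0
-0.10342412707166257 0.055547545363774854 0.1625645542746632 0.00030207164600803206
```

```bash
python3 -m jog '[[0,0,0,0.8,0],[0,0,0,0.9,0],[0,0,0,0.8,0],[0,0,0,0,0]]'; python3 -m jog '[[0,0,0.3,0,0],[0,0,0.3,0,0],[0,0,0.3,0,0],[0,0,0.3,0,0],[0,0,0.3,0,0],[0,0,0.3,0,0],[0,0,0.3,0,0],[0,0,0.3,0,0],[0,0,0.3,0,0],[0,0,0.3,0,0],[0,0,0.3,0,0],[0,0,0,0,0]]'
```

```text
time_s: 9.33
tool_pos: [0.493, 0.0941, 0.11]
tool_rot: [180.0, 0.4, -13.2]
force: [-1.6, -1.1, -0.1]
grip_width: -0.0
grasp_force: 0.0
time_s: 10.33
tool_pos: [0.4792, 0.0284, 0.1131]
tool_rot: [179.9, 0.1, -13.3]
force: [-0.5, 1.0, -0.3]
grip_width: 0.0006
grasp_force: 0.4
```

```bash
python3 -m jog '[[0,0,0.3,0,0],[0,0,0.3,0,0],[0,0,0.2,0,0],[0,0,0,0,0],[0,0,-0.3,0,0],[0,0,0,-0.8,0],[0,0,0,-0.9,0],[0,0,0,0,0]]'; cat > m.py <<'E'
from h import *
from cell import env,read_camera
import sys
a=np.radians(-13.2);ex=np.array([np.cos(a),np.sin(a)]);ey=np.array([-ex[1],ex[0]]);O=[.5816,.0177]
o=env.get_obs();d=np.array(o["tool_pos"][:2])-O;print("tcp",d@ex*1e3,d@ey*1e3,o["tool_pos"][2],o["time_s"])
c=read_camera("scene");P=cloud(c);F=np.dstack([(P[...,:2]-O)@ex,(P[...,:2]-O)@ey,P[...,2]])*1e3
k=(abs(F[...,0]+105)<12)&(F[...,2]<123)&(F[...,2]>30)&(F[...,1]<-20)&(F[...,1]>-95)&(c["color"].max(2)<70)
print("dark lever pts",k.sum(),F[k].round(0)[::max(1,k.sum()//25)].tolist())
for n,k in (("knob",(F[...,2]>58)&(F[...,2]<72)&(abs(F[...,0]-40)<25)&(abs(F[...,1])<15)),):
    print(n,k.sum(),F[k].mean(0))
cv2.imwrite(sys.argv[1],cv2.resize(c["color"][220:400,235:425,::-1],(600,568),interpolation=cv2.INTER_CUBIC))
E
python3 m.py pics/s3.png
```

```text
time_s: 11.0
tool_pos: [0.4798, 0.0199, 0.1505]
tool_rot: [179.9, -0.3, -13.2]
force: [1.0, 0.7, 0.9]
grip_width: 0.0003
grasp_force: 0.0
tcp -99.56851965606994 -21.093781754933108 0.15048477781518552 11.0
dark lever pts 145 [[-103.0, -54.0, 104.0], [-98.0, -52.0, 100.0], [-97.0, -51.0, 99.0], [-96.0, -49.0, 99.0], [-103.0, -42.0, 102.0], [-102.0, -39.0, 103.0], [-100.0, -40.0, 101.0], [-100.0, -40.0, 98.0], [-100.0, -40.0, 94.0], [-109.0, -36.0, 94.0], [-102.0, -36.0, 94.0], [-99.0, -37.0, 92.0], [-108.0, -35.0, 89.0], [-103.0, -33.0, 91.0], [-100.0, -39.0, 82.0], [-107.0, -31.0, 87.0], [-101.0, -30.0, 89.0], [-100.0, -34.0, 82.0], [-107.0, -28.0, 85.0], [-103.0, -28.0, 85.0], [-99.0, -32.0, 78.0], [-106.0, -26.0, 81.0], [-103.0, -27.0, 79.0], [-99.0, -29.0, 76.0], [-108.0, -24.0, 75.0], [-101.0, -24.0, 78.0], [-112.0, -23.0, 71.0], [-106.0, -20.0, 75.0], [-101.0, -20.0, 75.0]]
knob 88 [44.89022594  1.96975407 66.27728602]
```

View pics/s3.png

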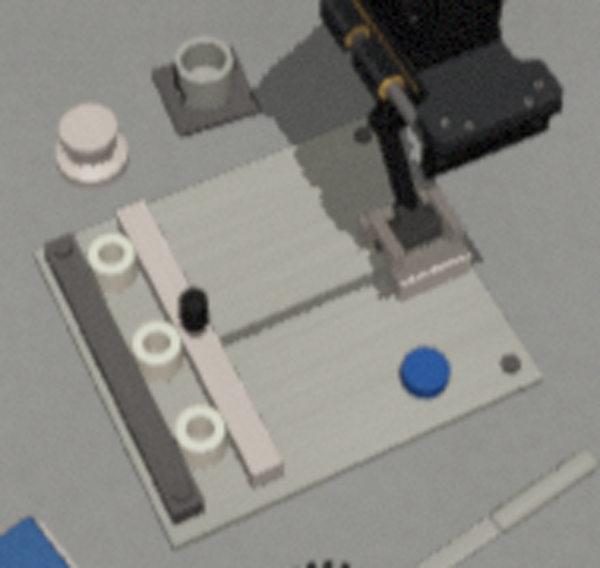

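```bash
python3 -m jog '[[0,-0.1,0.75,0,0],[0,-0.1,0.75,0,0],[0,0,0.75,0,0],[0,0,0,0,0],[0,0,0,0.5,0],[0,0,0,0.5,0],[0,0,0,0.4,0],[0,0,0,0.4,0],[0,0,0,0.4,0],[0,0,0,0.4,0],[0,0,0,0.4,0],[0,0,0,0.4,0]]'; python3 -m jog '[[0,0,0,0.3,0],[0,0,0,0.3,0],[0,0,0,0.2,0],[0,0,0,0,0],[0,0,0,0,0]]'
```

```text
time_s: 12.05
tool_pos: [0.464, -0.0248, 0.0795]
tool_rot: [179.8, -0.1, -13.2]
force: [-3.8, -9.1, 11.4]
grip_width: 0.0007
grasp_force: 5.8
time_s: 12.47
tool_pos: [0.4647, -0.0274, 0.0644]
tool_rot: [179.7, -0.2, -13.4]
force: [-2.6, -11.3, 9.0]
grip_width: 0.0004
grasp_force: 6.6
```

```bash
python3 m.py pics/s4.png
```

```text
tcp -103.53340188411053 -70.59189769773141 0.06443005414745478 12.4667
dark lever pts 50 [[-96.0, -57.0, 91.0], [-102.0, -58.0, 87.0], [-103.0, -61.0, 80.0], [-97.0, -43.0, 104.0], [-100.0, -59.0, 80.0], [-96.0, -44.0, 101.0], [-94.0, -80.0, 54.0], [-96.0, -75.0, 60.0], [-104.0, -61.0, 73.0], [-96.0, -41.0, 102.0], [-94.0, -76.0, 57.0], [-96.0, -70.0, 62.0], [-94.0, -79.0, 50.0], [-96.0, -74.0, 54.0], [-94.0, -63.0, 69.0], [-95.0, -69.0, 57.0], [-96.0, -62.0, 66.0], [-95.0, -68.0, 56.0], [-96.0, -62.0, 62.0], [-93.0, -61.0, 62.0], [-99.0, -63.0, 56.0], [-96.0, -65.0, 52.0], [-98.0, -61.0, 56.0], [-93.0, -61.0, 56.0], [-99.0, -63.0, 49.0]]
knob 81 [45.01641331  1.74148481 67.06876796]
```

View pics/s4.png

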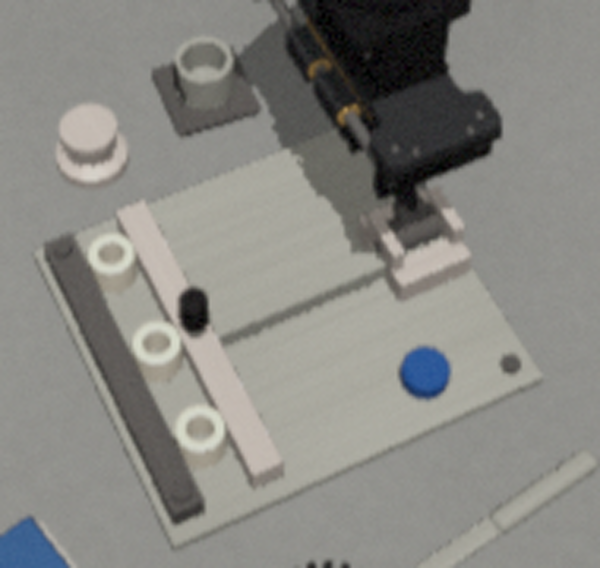

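```bash
python3 -m jog '[[0,0,0.5,0,0],[0,0,0.3,0,0],[0,0,0,0,0],[0,0,0,-1,0],[0,0,0,-1,0],[0,0,0,-1,0],[0,0,0,-1,0],[0,0,0,-1,0],[0,0,0,0,0]]'; python3 m.py pics/s5.png
```

```text
time_s: 13.27
tool_pos: [0.4625, -0.0376, 0.1669]
tool_rot: [-180.0, -0.4, -13.2]
force: [1.4, 0.7, -0.2]
grip_width: 0.0007
grasp_force: 0.0
tcp -103.34343804314172 -81.00731753538761 0.1668826845699348 13.2667
dark lever pts 176 [[-103.0, -50.0, 109.0], [-103.0, -47.0, 109.0], [-101.0, -47.0, 107.0], [-98.0, -49.0, 104.0], [-108.0, -40.0, 108.0], [-105.0, -41.0, 106.0], [-99.0, -42.0, 105.0], [-112.0, -39.0, 101.0], [-105.0, -38.0, 103.0], [-99.0, -38.0, 104.0], [-99.0, -39.0, 99.0], [-100.0, -40.0, 93.0], [-99.0, -38.0, 93.0], [-100.0, -39.0, 89.0], [-100.0, -38.0, 86.0], [-111.0, -31.0, 88.0], [-109.0, -31.0, 87.0], [-107.0, -27.0, 89.0], [-106.0, -27.0, 87.0], [-104.0, -26.0, 85.0], [-104.0, -26.0, 82.0], [-104.0, -25.0, 81.0], [-103.0, -24.0, 79.0], [-102.0, -25.0, 75.0], [-101.0, -20.0, 79.0], [-99.0, -20.0, 73.0]]
knob 84 [44.84075153  1.72067872 66.37323326]
```

View pics/s5.png

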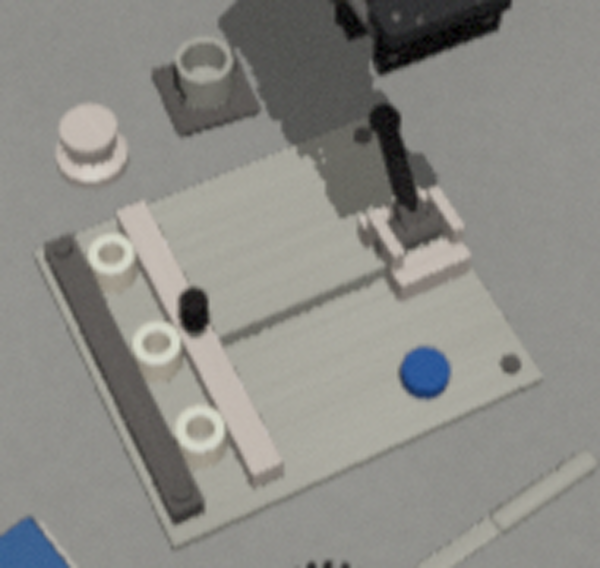

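```bash
python3 -m jog '[[0,0,-0.9,0,0],[0,0,-0.95,0,0],[0,0,-0.9,0,0],[0,0,-0.9,0,0],[0,0,0,0,0],[0,0,0,1,0],[0,0,0,1,0],[0,0,0,1,0],[0,0,0,0,0]]'; python3 -m jog '[[0,0,0.35,0,0],[0,0,0.2,0.14,0],[0,0,0.2,0.16,0],[0,0,0.2,0.2,0],[0,0,0.2,0.2,0],[0,0,0.16,0.25,0],[0,0,0.15,0.25,0],[0,0,0.14,0.25,0],[0,0,0.1,0.25,0],[0,0,0.06,0.25,0],[0,0,0,0,0]]'; python3 m.py pics/s6.png
```

```text
time_s: 14.07
tool_pos: [0.4728, 0.0325, 0.099]
tool_rot: [179.9, 0.5, -13.2]
force: [-0.2, -0.2, -0.1]
grip_width: 0.0003
grasp_force: 0.0
time_s: 14.98
tool_pos: [0.4694, -0.0015, 0.0656]
tool_rot: [-180.0, -0.1, -13.2]
force: [-2.5, 3.0, 3.3]
grip_width: 0.0008
grasp_force: 1.8
tcp -104.81582121158003 -44.259890025778944 0.06556093825307413 14.9833
dark lever pts 88 [[-96.0, -74.0, 47.0], [-102.0, -32.0, 90.0], [-104.0, -34.0, 82.0], [-102.0, -34.0, 81.0], [-109.0, -34.0, 77.0], [-105.0, -34.0, 75.0], [-113.0, -36.0, 68.0], [-96.0, -46.0, 62.0], [-110.0, -36.0, 66.0], [-97.0, -51.0, 51.0], [-96.0, -38.0, 69.0], [-97.0, -47.0, 53.0], [-97.0, -36.0, 68.0], [-95.0, -36.0, 65.0], [-94.0, -38.0, 60.0], [-100.0, -37.0, 58.0], [-98.0, -36.0, 56.0], [-95.0, -39.0, 50.0], [-100.0, -35.0, 53.0], [-100.0, -39.0, 45.0], [-103.0, -33.0, 51.0], [-101.0, -34.0, 47.0], [-100.0, -38.0, 39.0], [-103.0, -32.0, 45.0], [-100.0, -31.0, 44.0], [-104.0, -26.0, 48.0], [-102.0, -26.0, 46.0], [-100.0, -26.0, 45.0], [-99.0, -25.0, 42.0], [-100.0, -26.0, 37.0]]
knob 85 [44.91793526  2.04036483 66.72677004]
```

Nearly flat (tip at about 48 mm). I'll press 5 mm further down, then retreat and check.

```bash
python3 -m jog '[[0,0,0.1,0.15,0],[0,0,0,0.15,0],[0,0,0,0,0],[0,0,0,0,0]]'; python3 -m jog '[[0,0,0,-0.3,0],[0,0,0,-1,0],[0,0,0,-1,0],[0,0,0,-1,0],[0,0,0,-1,0],[0,0,0,-1,0],[0,-1,0,-0.5,0],[0,-1,0,0,0],[0,-1,0,0,0],[0,0,0,0,0]]'; python3 m.py pics/s7.png
```

```text
time_s: 15.37
tool_pos: [0.4696, -0.0025, 0.0609]
tool_rot: [-180.0, -0.1, -13.2]
force: [-4.9, 3.3, 15.3]
grip_width: 0.0004
grasp_force: 7.6
time_s: 16.2
tool_pos: [0.4072, 0.01, 0.1747]
tool_rot: [179.8, -0.0, -13.2]
force: [0.7, 0.5, -0.6]
grip_width: 0.0008
grasp_force: 0.0
tcp -168.03177532574895 -47.364418909063765 0.17474977348800713 16.2
dark lever pts 168 [[-108.0, -79.0, 44.0], [-107.0, -74.0, 47.0], [-105.0, -74.0, 45.0], [-102.0, -72.0, 46.0], [-97.0, -76.0, 41.0], [-108.0, -70.0, 42.0], [-100.0, -68.0, 45.0], [-97.0, -72.0, 39.0], [-105.0, -62.0, 46.0], [-102.0, -63.0, 44.0], [-100.0, -68.0, 35.0], [-107.0, -56.0, 46.0], [-106.0, -54.0, 45.0], [-103.0, -54.0, 44.0], [-101.0, -53.0, 43.0], [-100.0, -52.0, 41.0], [-100.0, -54.0, 35.0], [-107.0, -44.0, 44.0], [-103.0, -40.0, 48.0], [-102.0, -38.0, 47.0], [-101.0, -40.0, 42.0], [-99.0, -41.0, 39.0], [-108.0, -32.0, 45.0], [-106.0, -30.0, 45.0], [-104.0, -30.0, 44.0], [-100.0, -27.0, 45.0], [-101.0, -27.0, 42.0], [-100.0, -26.0, 40.0]]
knob 83 [45.14457564  2.07866698 67.26550607]
```

View pics/s7.png

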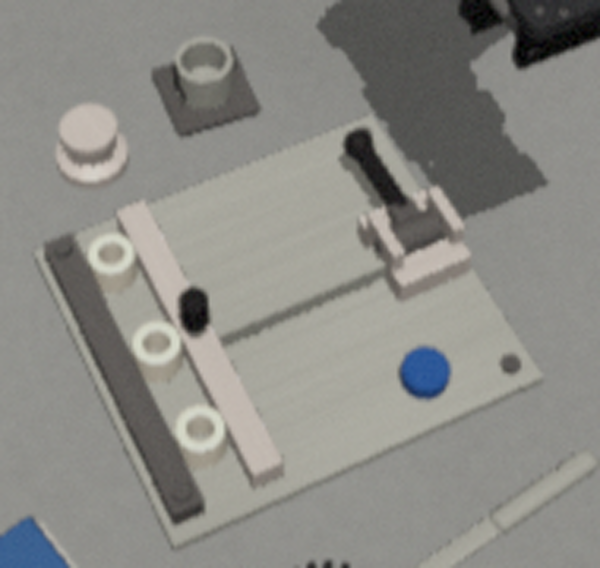

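The picture shows the lever lying flat: its ball is at (358,143) and its top at z ≈ 46–47 mm, level along the handle. The bar is at 45 mm (joint ≈ 60 mm), the bushings are in a row, the bystanders have not moved and the robot is clear.

```bash
python3 -c "
from cell import env
print(env.sign_off())"
```

```text
the job is handed in; nothing more can be done
None
```

I handed the job in at 16.2 s of the 51 s limit: the bar pins the three bushings in a row against the fence, the lever lies flat, and the last picture shows the bystanders around the fixture in place; no verdict came back.

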